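# Close the open hardware tins with their stacked lids

## Task

Close the four open tins of nails, screws and nuts before dust gets in: take the stack of lids apart and put each lid on the tin it fits, plug down and fully home, its rim flat on the tin's rim. Leave the tins standing upright where they are, and do not disturb the oil can or the hammer.

Things in the scene. Friction and masses are not known exactly. Their poses are not given: they have to be found in the camera images.
- lid_38_mid (a point): Loose push-in lid, a metal cap with a black rubber plug, at the start the top of a stack on the bench (each stands plug down on the flat top of the next larger). Height 26 mm: round rim 38 mm in diameter, 14 mm high (grip across it); under it a 12 mm plug, 28 mm in diameter, tapering to 15 mm at its flat bottom. Point: its centre, 13 mm above the bottom; z up. When home on its tin the point is 1 mm above the mouth.
- lid_48_mid (a point): Loose push-in lid, a metal cap with a black rubber plug, at the start the second from the top of a stack on the bench (each stands plug down on the flat top of the next larger). Height 26 mm: round rim 48 mm in diameter, 14 mm high (grip across it); under it a 12 mm plug, 38 mm in diameter, tapering to 25 mm at its flat bottom. Point: its centre, 13 mm above the bottom; z up. When home on its tin the point is 1 mm above the mouth.
- lid_58_mid (a point): Loose push-in lid, a metal cap with a black rubber plug, at the start the third from the top of a stack on the bench (each stands plug down on the flat top of the next larger). Height 26 mm: round rim 58 mm in diameter, 14 mm high (grip across it); under it a 12 mm plug, 48 mm in diameter, tapering to 35 mm at its flat bottom. Point: its centre, 13 mm above the bottom; z up. When home on its tin the point is 1 mm above the mouth.
- lid_68_mid (a point): Loose push-in lid, a metal cap with a black rubber plug, at the start the bottom of a stack on the bench (each stands plug down on the flat top of the next larger). Height 26 mm: round rim 68 mm in diameter, 14 mm high (grip across it); under it a 12 mm plug, 58 mm in diameter, tapering to 45 mm at its flat bottom. Point: its centre, 13 mm above the bottom; z up. When home on its tin the point is 1 mm above the mouth.
- tin_36_mouth (a point): Loose heavy open tin with a plain paper band, holding short brads, round, 36 mm in outer diameter, 50 mm high, wall 2.5 mm (mouth 31 mm in diameter), contents at least 16 mm below the rim. The point is the centre of its mouth, level with the rim, 50 mm above the bench; z points up. It takes the lid with the 38 mm rim, whose tapered plug centres itself when let go in the mouth up to 5 mm off centre.
- tin_46_mouth (a point): Loose heavy open tin with a plain paper band, holding hexagon nuts, round, 46 mm in outer diameter, 60 mm high, wall 2.5 mm (mouth 41 mm in diameter), contents at least 16 mm below the rim. The point is the centre of its mouth, level with the rim, 60 mm above the bench; z points up. It takes the lid with the 48 mm rim, whose tapered plug centres itself when let go in the mouth up to 5 mm off centre.
- tin_56_mouth (a point): Loose heavy open tin with a plain paper band, holding brass wood screws, round, 56 mm in outer diameter, 70 mm high, wall 2.5 mm (mouth 51 mm in diameter), contents at least 16 mm below the rim. The point is the centre of its mouth, level with the rim, 70 mm above the bench; z points up. It takes the lid with the 58 mm rim, whose tapered plug centres itself when let go in the mouth up to 5 mm off centre.
- tin_66_mouth (a point): Loose heavy open tin with a plain paper band, holding nails, round, 66 mm in outer diameter, 80 mm high, wall 2.5 mm (mouth 61 mm in diameter), contents at least 16 mm below the rim. The point is the centre of its mouth, level with the rim, 80 mm above the bench; z points up. It takes the lid with the 68 mm rim, whose tapered plug centres itself when let go in the mouth up to 5 mm off centre.
- oil_can: Bystander: brass thumb oil can, 74 mm in diameter, 186 mm high with its thin spout, standing loose on the bench; origin at the centre of its underside, z up.
- hammer: Bystander: ball-pein hammer, 300 mm long, lying loose on the bench at the left; origin at the middle of its length, on the bench; its handle runs along its y axis, the head at -y.
Things that resemble listed ones, but are neither listed nor needed, are in the scene too. Leave any turquoise or yellow look-alike of the part that bears lid_68_mid alone.

How it is judged (in metres and radians):
At the end, for the whole second after the job is handed in: Each of the four lids sits plug down in the mouth of its own tin: centre within 8 mm of the mouth's centre, centre point -3 to 4 mm above the mouth (1 mm when home), level with the rim within 0.1 rad and at rest; every tin stands upright (within 0.1 rad) (horizontal distance between lid_38_mid and tin_36_mouth below 0.008 m and z of lid_38_mid in the frame of tin_36_mouth between -0.003 and 0.004 m and angle between the z axis of lid_38_mid and the z axis of tin_36_mouth, either way round below 0.1 rad and angle between each of lid_38_mid, lid_48_mid, lid_58_mid, lid_68_mid's own z axis and vertical below 0.15 rad and linear speed of each of lid_38, lid_48, lid_58, lid_68 below 0.02 m/s and angle between each of tin_36_mouth, tin_46_mouth, tin_56_mouth, tin_66_mouth's own z axis and vertical below 0.1 rad and horizontal distance between lid_48_mid and tin_46_mouth below 0.008 m and z of lid_48_mid in the frame of tin_46_mouth between -0.003 and 0.004 m and angle between the z axis of lid_48_mid and the z axis of tin_46_mouth, either way round below 0.1 rad and horizontal distance between lid_58_mid and tin_56_mouth below 0.008 m and z of lid_58_mid in the frame of tin_56_mouth between -0.003 and 0.004 m and angle between the z axis of lid_58_mid and the z axis of tin_56_mouth, either way round below 0.1 rad and horizontal distance between lid_68_mid and tin_66_mouth below 0.008 m and z of lid_68_mid in the frame of tin_66_mouth between -0.003 and 0.004 m and angle between the z axis of lid_68_mid and the z axis of tin_66_mouth, either way round below 0.1 rad); the robot touches nothing.
It fails at once if a tin was tipped or pushed more than 5 cm from where it stood (angle between any of tin_36_mouth, tin_46_mouth, tin_56_mouth, tin_66_mouth's own z axis and vertical above 0.4 rad or distance of any of tin_36_mouth, tin_46_mouth, tin_56_mouth, tin_66_mouth from where it was at the start of the episode above 0.05 m).
It fails at once if the oil can was knocked over or pushed more than 3 cm (angle between oil_can's own z axis and vertical above 0.4 rad or distance of oil_can from where it was at the start of the episode above 0.03 m).
It fails at once if the hammer was pushed more than 3 cm (distance of hammer from where it was at the start of the episode above 0.03 m).
It also fails if it takes over 120 s, if anything falls off the work surface, if the arm or the gripper's body presses on something with over 40 N, if the wrist force passes 120 N, or if a joint passes its speed limit or range.

## Robot

A 6-joint arm with a two-finger parallel gripper is mounted at the origin on a cart in front of the work surface, level with it; the furniture and walls round the work are solid. World frame = base frame: x ahead of the robot, y to its left, z up, the work surface at z = 0. Lengths are in mm, angles in rad, forces in N, time in s.
With the tool pointing down it reaches from about 300 to 825 mm from the base axis. Payload 5.4 kg.
Tool frame: the origin (TCP) lies on the centre line of the jaws, within the pads' length; the fingertips stand 11 mm ahead of it and the grasp point (between the pads) lies 8 mm behind it (bot.tip_extent is the distance from the TCP to the fingertips, in mm); z points along the fingers, x is the direction in which the jaws open and shut, and the axes are right-handed (so a half turn about z gives the same grasp; the last joint's range is limited). The gripper opens to 92 mm and grips with 3 to 60 N. Pads are 20 mm wide; open, the fingers measure 128 mm over their backs; the gripper's body (75 mm by 189 mm) begins 69 mm behind the grasp point.
Start: joints at [-1.344, 0.158, 1.597, -0, 1.386, -0.21], TCP at [243.224, -521.007, 193.501] pointing down, gripper open.
Joint ranges: [-2.91, 2.91], [-0.94, 2.29], [0.18, 2.7], [-1.29, 4.43], [0.17, 2.64], [-3, 3]. Speed limits (rad/s): [2.57, 2.57, 3.14, 3.14, 3.14, 3.14].

## Interface

Orientations are given as a 3x3 rotation matrix whose columns are the frame's x, y, z axes.
In Python, from station import bot gives the robot as it stands.
- The arm moves only by the shell command python3 -m creep 'ROWS' [OPENING]. ROWS is a JSON object of lists of equal length, an entry for each row: "travel": the shift along the tool's x, y, z in mm, a list of three; "rot": the turn, a rotation vector about the tool's x, y, z in degrees, a list of three. In form: {"travel": [[dx, dy, dz], ...], "rot": [[rx, ry, rz], ...]}. A call has 1 to 8 rows; each row is the pose to reach, as a shift and turn from the pose measured when the call began, along the tool's axes at that moment; what a row does not reach only later rows make up. A row lasts 1/12 s, in which the tool goes at most 41.7 mm and 7.16 degrees, less where a joint would pass 70% of its speed; a pose out of reach is approached as far as the arm can. A call with a gripper value outside its range is refused whole. OPENING is the closure, from 0 (fully open) to 1 (shut), set as the call begins (- or left out, the last holds). The fingers move at their own pace and stop on an object; the grip force is fixed at half the most. Time passes only in rows, so rows that repeat a pose let the fingers close. It gives the time, the measured TCP pose, the force and the opening at its end, in the units of the state.
- bot.sense(): the state, without advancing time (a new reading comes with each control period).
- bot.grab_frame(name): name is "scene" or "top" or "wrist"; returns a dict with "image" (420x560x3 uint8, blue, green, red), "range_z" (420x560 float32, mm along the optical axis (not along the pixel's ray), 0 where there is no reading), "intrinsics" (3x3 intrinsics, pixels), "distortion" ([k1, k2, p1, p2, k3] as OpenCV has them; the pictures are not rectified), "R" (3x3) and "t" (3): a world point X has camera coordinates R X + t. Camera axes: x right, y down, z forward; pixel columns grow to the right and rows downward; lengths in mm; the calibration is good to about 2 mm. A picture is of the moment at which its call begins.
- bot.sign_off(): hands the job in, once; it reports no verdict.
Trained networks look in the newest picture that a camera, given by its name, has taken for a name from the list of things; names that differ only in an ending like _2 or _b are one class to them, and where a whole thing is asked for, a point or a joint stands for the part that bears it (a point fixed in the world has none). Each returns a list of dicts, best first, with "conf" (0 to 1); they miss things now and then, are a little off and sometimes report something else, mostly with a low value. They report only what shows in the picture. A call takes as long as a camera call. They do not tell look-alikes from the thing itself.
- bot.spot_in(camera, label): "position" ([x, y, z] in mm, in world coordinates, good to about 4 mm: the middle of the surface that is visible of it).
The state is a dict: "t": time; "joint_positions": joint angles; "joint_vel": joint speeds; "joint_torque": joint torques, N m; "position": TCP position; "tool_rot": TCP orientation; "wrist_force": force on the tool from outside, world axes, zero at the start; "torque": the same for the moment, N m; "width": opening from 0.0 (shut) to 1.0 (fully open).
Only numpy, scipy, OpenCV 4.12 (cv2) and the standard library are available. Lean on these libraries where they do the work, as an engineer would, in place of code of your own. Each camera call takes 0.05 s, during which the arm holds its last target. There are 200 camera calls.

## Working session

There is one attempt and no reset: what is moved stays moved. The work goes in short steps, Python scripts to look and compute and a shell command to move; the robot and the scene stay as the last step left them, time stands still between calls to the robot, and variables do not carry over. Pictures are saved under pics/ and viewed, about 12 in all and at most 16, crops included, and the job is handed in when it is done.

```bash
ls; mkdir -p pics; cat > h.py <<'E'
import numpy as np, cv2
from station import bot
def cap(name):
    return bot.grab_frame(name)
def world(f):
    K=np.array(f["intrinsics"]);D=np.array(f["distortion"],float);R=np.array(f["R"]);t=np.array(f["t"]).ravel()
    h,w=f["range_z"].shape
    u,v=np.meshgrid(np.arange(w),np.arange(h))
    p=cv2.undistortPoints(np.stack([u,v],-1).reshape(-1,1,2).astype(np.float64),K,D).reshape(-1,2)
    z=f["range_z"].reshape(-1,1).astype(float)
    X=np.hstack([p*z,z])
    W=(X-t)@R
    W[z[:,0]==0]=np.nan
    return W.reshape(h,w,3)
E
python3 - <<'E'
from h import *
a=cap("top");cv2.imwrite("pics/top0.png",a["image"])
b=cap("scene");cv2.imwrite("pics/scene0.png",b["image"])
s=bot.sense();print({k:np.round(v,3).tolist() for k,v in s.items()})
for n in ["lid_38_mid","lid_48_mid","lid_58_mid","lid_68_mid","tin_36_mouth","tin_46_mouth","tin_56_mouth","tin_66_mouth","oil_can","hammer"]:
    print(n,[(np.round(d["position"]).tolist(),round(d["conf"],2)) for d in bot.spot_in("top",n)])
np.savez("top0.npz",W=world(a),im=a["image"]);np.savez("scene0.npz",W=world(b),im=b["image"])
E
```

```text
pics
{'t': 0.1, 'joint_positions': [-1.344, 0.159, 1.598, 0.0, 1.386, -0.21], 'joint_vel': [0.0, -0.0, -0.003, 0.002, 0.0, 0.001], 'joint_torque': [0.0, -38.65, -32.296, 0.07, 0.034, -0.0], 'position': [243.095, -520.441, 192.633], 'tool_rot': [[0.423, -0.906, -0.0], [-0.906, -0.423, 0.002], [-0.002, -0.0, -1.0]], 'wrist_force': [1.047, 0.828, 0.042], 'torque': [0.014, 0.022, 0.007], 'width': 0.998}
lid_38_mid [([626.0, -119.0, 103.0], 0.44), ([672.0, -365.0, 43.0], 0.28)]
lid_48_mid [([612.0, -103.0, 79.0], 0.53)]
lid_58_mid [([488.0, 230.0, 46.0], 0.44)]
lid_68_mid [([643.0, -258.0, 26.0], 0.65)]
tin_36_mouth [([528.0, -177.0, 28.0], 0.54)]
tin_46_mouth [([651.0, 156.0, 47.0], 0.5)]
tin_56_mouth [([486.0, 231.0, 48.0], 0.85)]
tin_66_mouth [([523.0, 32.0, 62.0], 0.64)]
oil_can [([670.0, -366.0, 38.0], 0.75), ([520.0, 32.0, 63.0], 0.29)]
hammer [([498.0, 427.0, 18.0], 0.91)]
```

View pics/top0.png

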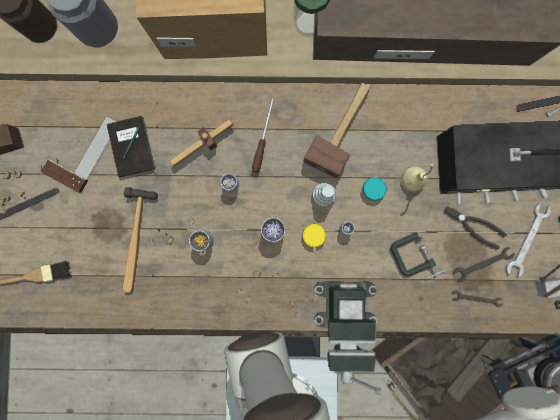

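View pics/scene0.png

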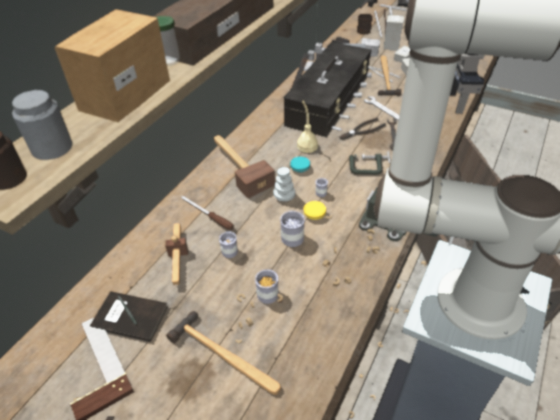

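The top picture shows the stack at (324,195), and it is the only stack there. The lookalikes are the turquoise disc at (374,189) and the yellow disc at (314,236), both to be left alone. The tins are at (347,229) 36, (229,184) 46, (200,241) 56 and (272,230) 66. The oil can is at (414,180) and the hammer at (140,240). Next I'll check the stack in a close crop and measure it by depth.

```bash
cat > m.py <<'E'
from h import *
import sys
def fit(P,r):
    from scipy.optimize import least_squares
    s=least_squares(lambda c:np.hypot(P[:,0]-c[0],P[:,1]-c[1])-r,P[:,:2].mean(0),loss="soft_l1",f_scale=1.);return s.x
def band(W,c,R,z0,z1):
    P=W.reshape(-1,3);P=P[np.isfinite(P[:,0])]
    return P[(np.hypot(P[:,0]-c[0],P[:,1]-c[1])<R)&(P[:,2]>z0)&(P[:,2]<z1)]
def ring(P): # min-enclosing circle
    (c,r)=cv2.minEnclosingCircle(P[:,:2].astype(np.float32));return np.round(c,1),round(r,1),len(P),round(float(np.median(P[:,2])),1)
E
python3 - <<'E'
from m import *
for cam in ["top0","scene0"]:
    W=np.load(cam+".npz")["W"]
    print(cam)
    for n,c,h,R in [("t36",(536,-184),50,35),("t46",(655,150),60,40),("t56",(488,230),70,45),("t66",(523,32),80,50)]:
        print(n,ring(band(W,c,R,h-4,h+5)))
    for k,n in enumerate([68,58,48,38]):
        print("lid",n,ring(band(W,(617,-110),45,26*k+16,26*k+30)))
    print("turq",ring(band(W,(643,-258),50,15,40)),"yel",ring(band(W,(510,-90),50,15,40)))
    print("oilcan",ring(band(W,(670,-366),60,30,300)))
a=np.load("top0.npz")["im"];b=np.load("scene0.npz")["im"]
c=np.hstack([cv2.resize(a[150:260,290:400],(400,400),interpolation=cv2.INTER_CUBIC),cv2.resize(b[150:240,255:345],(400,400),interpolation=cv2.INTER_CUBIC)])
cv2.imwrite("pics/crop.png",c)
E
```

```text
top0
t36 (array([ 529.5, -180. ]), 18.5, 47, 50.4)
t46 (array([654.9, 155. ]), 23.5, 53, 59.4)
t56 (array([489.7, 231.9]), 28.5, 67, 69.6)
t66 (array([522.4,  28.9]), 33.6, 80, 79.2)
lid 68 (array([ 624.3, -114.7]), 33.4, 93, 25.4)
lid 58 (array([ 625.1, -115.9]), 28.7, 91, 50.7)
lid 48 (array([ 625.2, -116. ]), 23.3, 77, 77.4)
lid 38 (array([ 627.1, -117.3]), 18.2, 148, 103.9)
turq (array([ 643.2, -260.2]), 33.6, 438, 26.4) yel (array([507.2, -87.6]), 33.6, 434, 26.2)
oilcan (array([ 674.2, -376.5]), 32.3, 395, 50.4)
scene0
t36 (array([ 526.7, -180.1]), 20.6, 28, 47.7)
t46 (array([653. , 156.6]), 25.4, 46, 57.5)
t56 (array([487.4, 231.8]), 29.0, 66, 67.9)
t66 (array([521.3,  30.2]), 34.0, 61, 78.4)
lid 68 (array([ 621.2, -113.1]), 33.9, 136, 22.9)
lid 58 (array([ 620.2, -111.6]), 28.0, 117, 49.1)
lid 48 (array([ 623.2, -114.2]), 24.0, 100, 74.6)
lid 38 (array([ 623.6, -115.7]), 21.4, 96, 101.0)
turq (array([ 640.5, -259.7]), 36.3, 237, 23.5) yel (array([507.8, -85.6]), 36.6, 319, 23.5)
oilcan (array([ 669.6, -372. ]), 30.0, 257, 51.5)
```

View pics/crop.png

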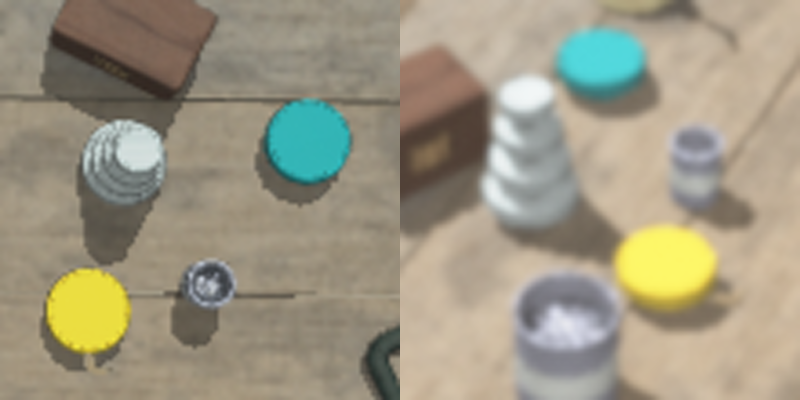

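The crop shows one pale stack of four lids on the left, beside the mallet. The turquoise and yellow lids lie apart, and tin 36 is the small one in the middle. I'll move towards the stack and turn the jaws so they open along world y, clear of the mallet.

```bash
python3 -m creep '{"travel":[[-13,-32,0],[-26,-65,0],[-39,-97,0],[-51,-129,0],[-64,-161,0],[-77,-194,0],[-90,-226,0],[-102,-258,0]],"rot":[[0,0,3],[0,0,6],[0,0,9],[0,0,12],[0,0,15],[0,0,19],[0,0,22],[0,0,25]]}' 0
```

```text
t: 1.27
position: [434.8, -318.0, 193.7]
tool_rot: [[-0.002, -1.0, 0.0], [-1.0, 0.002, -0.0], [0.0, -0.0, -1.0]]
wrist_force: [0.8, -0.5, -0.1]
width: 1.005
```

```bash
python3 -m creep '{"travel":[[-25,-24,0],[-50,-48,0],[-76,-72,0],[-101,-96,0],[-126,-120,0],[-151,-143,0],[-180,-170,0],[-201,-191,0]],"rot":[[0,0,0],[0,0,0],[0,0,0],[0,0,0],[0,0,0],[0,0,0],[0,0,0],[0,0,0]]}' 0
python3 - <<'E'
from m import *
f=cap("wrist");cv2.imwrite("pics/w1.png",f["image"]);W=world(f)
for k,n in enumerate([68,58,48,38]): print("lid",n,ring(band(W,(625,-116),45,26*k+18,26*k+30)))
print(np.round(bot.sense()["position"],1))
E
```

```text
t: 1.93
position: [627.7, -114.9, 193.7]
tool_rot: [[-0.001, -1.0, 0.001], [-1.0, 0.001, 0.0], [-0.0, -0.001, -1.0]]
wrist_force: [-0.0, -0.5, -0.1]
width: 1.001
lid 68 (array([ 624.5, -116.7]), 33.3, 428, 25.3)
lid 58 (array([ 624.7, -117.3]), 28.3, 404, 51.2)
lid 48 (array([ 625.8, -118.2]), 23.3, 403, 77.3)
lid 38 (array([ 627. , -118.7]), 18.5, 1076, 103.6)
[ 630.2 -111.3  193.5]
```

View pics/w1.png

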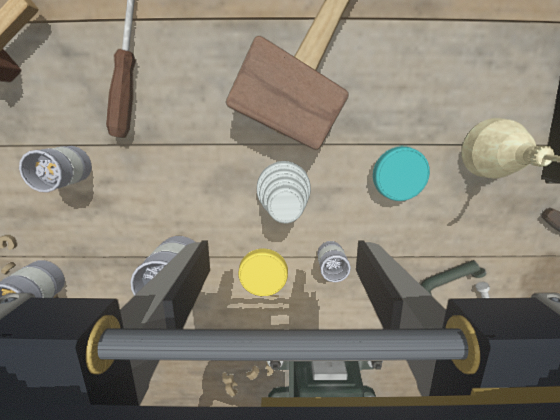

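The wrist picture shows the stack at (285,195), with the lids slightly staggered. Its depth readings agree with the top camera to within 2 mm. I'll centre over the stack, let the arm settle, then descend.

```bash
python3 -m creep '{"travel":[[3,2,20],[6,4,40],[6,4,55],[6,4,60],[6,4,60],[6,4,60],[6,4,60]],"rot":[[0,0,0],[0,0,0],[0,0,0],[0,0,0],[0,0,0],[0,0,0],[0,0,0]]}' 0; python3 -c "
from h import *
print(np.round(bot.sense()['position'],1))"
```

```text
t: 2.57
position: [627.3, -117.6, 135.1]
tool_rot: [[0.002, -1.0, 0.005], [-1.0, -0.002, 0.002], [-0.002, -0.005, -1.0]]
wrist_force: [0.7, -0.1, -0.0]
width: 0.999
[ 627.3 -117.6  135.1]
```

```bash
python3 -m creep '{"travel":[[0,0,12],[0,0,24],[0,0,32],[0,0,36],[0,0,36],[0,0,36]],"rot":[[0,0,0],[0,0,0],[0,0,0],[0,0,0],[0,0,0],[0,0,0]]}' 0; python3 -m creep '{"travel":[[0,0,0],[0,0,0],[0,0,0],[0,0,0],[0,0,0],[0,0,0],[0,0,0],[0,0,0]],"rot":[[0,0,0],[0,0,0],[0,0,0],[0,0,0],[0,0,0],[0,0,0],[0,0,0],[0,0,0]]}' 1
```

```text
t: 3.07
position: [627.2, -117.4, 98.5]
tool_rot: [[0.002, -1.0, 0.004], [-1.0, -0.002, 0.002], [-0.002, -0.004, -1.0]]
wrist_force: [-0.1, -0.7, 0.6]
width: 1.003
t: 3.73
position: [627.2, -117.4, 98.6]
tool_rot: [[0.002, -1.0, 0.004], [-1.0, -0.002, 0.002], [-0.002, -0.004, -1.0]]
wrist_force: [0.2, -0.6, 0.2]
width: 0.441
```

```bash
python3 -m creep '{"travel":[[0,0,0],[0,0,0],[0,0,0],[0,0,-5],[0,0,-12],[0,0,-25],[0,0,-40],[0,0,-50]],"rot":[[0,0,0],[0,0,0],[0,0,0],[0,0,0],[0,0,0],[0,0,0],[0,0,0],[0,0,0]]}' 1
python3 -m creep '{"travel":[[0,0,0],[0,0,0]],"rot":[[0,0,0],[0,0,0]]}' -
python3 - <<'E'
from m import *
f=cap("top");W=world(f)
for k,n in enumerate([68,58,48]): print("lid",n,ring(band(W,(625,-116),45,26*k+18,26*k+30)))
E
```

```text
t: 4.4
position: [628.0, -117.9, 151.6]
tool_rot: [[0.002, -1.0, 0.007], [-1.0, -0.002, 0.001], [-0.001, -0.007, -1.0]]
wrist_force: [-0.0, -1.2, -0.3]
width: -0.001
t: 4.57
position: [629.1, -118.4, 153.7]
tool_rot: [[0.002, -1.0, 0.011], [-1.0, -0.002, -0.001], [0.001, -0.011, -1.0]]
wrist_force: [-0.6, 0.7, 0.0]
width: 0.003
lid 68 (array([ 606.1, -120.3]), 25.2, 37, 25.7)
lid 58 (array([ 609.9, -118.9]), 22.8, 42, 51.4)
lid 48 (array([ 613.5, -116.3]), 19.3, 40, 77.9)
```

The jaws closed on nothing, so I need to see where the lid went.

```bash
python3 - <<'E'
from m import *
a=cap("scene");b=cap("wrist")
W=world(b)
for k,n in enumerate([68,58,48,38]): print("lid",n,ring(band(W,(625,-116),45,26*k+18,26*k+30)))
cv2.imwrite("pics/s2.png",np.hstack([cv2.resize(a["image"][120:270,225:375],(400,400)),cv2.resize(b["image"][60:340,120:400],(400,400))]))
print(np.round(bot.sense()["position"],1))
E
```

```text
lid 68 (array([ 624.5, -116.8]), 33.4, 544, 25.3)
lid 58 (array([ 624.8, -117.1]), 28.4, 536, 51.2)
lid 48 (array([ 625.6, -118. ]), 23.5, 531, 77.2)
lid 38 (array([ 627.2, -118.5]), 18.3, 1434, 103.6)
[ 627.4 -117.7  150.8]
```

View pics/s2.png

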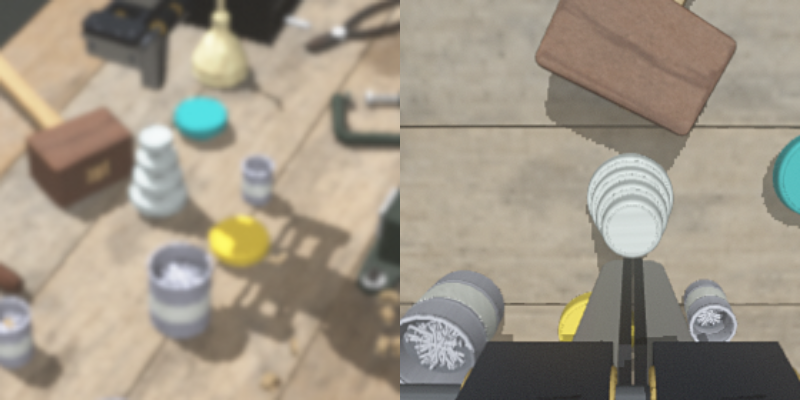

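The stack has not moved, and the closed fingertips are at about (632,262) in the wrist half. I'll compare the tips seen by the cameras with the reported TCP.

```bash
python3 - <<'E'
from m import *
s=bot.sense();p=np.array(s["position"]);T=np.array(s["tool_rot"]);tip=p+T[:,2]*11
print(p.round(1),s["width"],getattr(bot,"tip_extent",None))
for cam in ["wrist","scene","top"]:
    f=cap(cam);W=world(f)
    K=np.array(f["intrinsics"]);R=np.array(f["R"]);t=np.array(f["t"]).ravel()
    q,_=cv2.projectPoints(np.array([tip,p,[627,-118.5,104]]),cv2.Rodrigues(R)[0],t,K,np.array(f["distortion"],float))
    print(cam,q.reshape(-1,2).round(1).tolist(), "campos",(-R.T@t).round(0))
    m=np.isfinite(W[...,0])&(np.abs(W[...,0]-627)<60)&(np.abs(W[...,1]+118)<100)&(W[...,2]>112)&(W[...,2]<200)
    P=W[m]
    if len(P): print(len(P),np.percentile(P,[1,10,50,90,99],axis=0).round(1).tolist(), "lowest",P[np.argsort(P[:,2])[:8]].round(0).tolist())
E
```

```text
[ 627.4 -117.7  150.8] 0.008550454728909782 11.0
wrist [[281.1, 235.6], [281.0, 241.7], [282.3, 220.2]] campos [ 709. -119.  342.]
965 [[636.1, -132.3, 171.9], [636.5, -129.3, 175.8], [637.0, -119.0, 188.3], [637.5, -108.1, 198.0], [637.9, -105.0, 199.8]] lowest [[637.0, -122.0, 171.0], [637.0, -115.0, 171.0], [637.0, -120.0, 171.0], [637.0, -117.0, 171.0], [637.0, -120.0, 171.0], [637.0, -115.0, 172.0], [637.0, -117.0, 172.0], [636.0, -113.0, 172.0]]
scene [[282.9, 160.5], [282.9, 157.6], [283.4, 169.8]] campos [  91.  850. 1036.]
76 [[615.8, -129.7, 171.0], [616.4, -124.4, 174.1], [619.0, -106.4, 187.6], [632.5, -102.0, 197.7], [636.1, -99.6, 199.5]] lowest [[618.0, -119.0, 170.0], [635.0, -109.0, 171.0], [618.0, -127.0, 172.0], [619.0, -116.0, 172.0], [624.0, -107.0, 172.0], [616.0, -111.0, 173.0], [618.0, -120.0, 173.0], [621.0, -107.0, 173.0]]
top [[329.3, 189.1], [329.8, 188.6], [328.0, 190.6]] campos [ 517.    9. 1210.]
```

Both cameras put the closed fingertips at z≈171, while the stated geometry predicts 140. So the real tips are about 31 mm higher than stated, though x and y agree. I'll check whether this depends on the opening.

```bash
cat > tips.py <<'E'
from m import *
def tips():
    s=bot.sense();p=np.array(s["position"]);print(p.round(1),round(s["width"],3))
    for cam in ["wrist","scene"]:
        W=world(cap(cam))
        for lab,sl in [("-",-1),("+",1)]:
            m=np.isfinite(W[...,0])&(np.abs(W[...,0]-p[0])<14)&((W[...,1]-p[1])*sl>-4)&((W[...,1]-p[1])*sl<80)&(W[...,2]>p[2]-30)&(W[...,2]<p[2]+40)
            P=W[m]
            if len(P)>5: print(cam,lab,len(P),"low",np.percentile(P[:,2],[1,5]).round(1),"x,y rng",np.percentile(P[:,:2],[2,98],axis=0).round(0).tolist())
tips()
E
python3 -m creep '{"travel":[[0,0,0],[0,0,0],[0,0,0],[0,0,0],[0,0,0],[0,0,0]],"rot":[[0,0,0],[0,0,0],[0,0,0],[0,0,0],[0,0,0],[0,0,0]]}' 0.5 | head -2; python3 tips.py
python3 -m creep '{"travel":[[0,0,0],[0,0,0],[0,0,0],[0,0,0],[0,0,0],[0,0,0],[0,0,0]],"rot":[[0,0,0],[0,0,0],[0,0,0],[0,0,0],[0,0,0],[0,0,0],[0,0,0]]}' 0 | head -2; python3 tips.py
```

```text
t: 5.37
position: [627.4, -117.7, 150.6]
[ 627.4 -117.7  150.6] 0.416
wrist - 396 low [171.5 172.3] x,y rng [[619.0, -150.0], [638.0, -138.0]]
wrist + 399 low [171.2 172.5] x,y rng [[619.0, -100.0], [638.0, -87.0]]
scene - 42 low [168.2 168.9] x,y rng [[617.0, -150.0], [636.0, -136.0]]
scene + 39 low [168.2 170.2] x,y rng [[616.0, -97.0], [635.0, -80.0]]
t: 6.05
position: [627.5, -117.7, 150.6]
[ 627.5 -117.7  150.6] 0.984
wrist - 547 low [171.5 172.7] x,y rng [[618.0, -176.0], [638.0, -164.0]]
wrist + 544 low [171.4 172.8] x,y rng [[618.0, -74.0], [638.0, -61.0]]
scene - 42 low [165.8 168. ] x,y rng [[617.0, -174.0], [637.0, -161.0]]
scene + 37 low [171.  174.5] x,y rng [[616.0, -72.0], [635.0, -57.0]]
```

At any opening the fingertips stand about 20 mm behind the reported TCP instead of 11 mm ahead of it. From here I'll use tip z = TCP z + 20.5. For the top lid the tips need to be at about 88, so I go down 83 mm.

```bash
python3 -m creep '{"travel":[[1,0,15],[1,0,35],[1,0,55],[1,0,70],[1,0,79],[1,0,83],[1,0,83],[1,0,83]],"rot":[[0,0,0],[0,0,0],[0,0,0],[0,0,0],[0,0,0],[0,0,0],[0,0,0],[0,0,0]]}' 0; python3 -m creep '{"travel":[[0,0,0],[0,0,0],[0,0,0],[0,0,0],[0,0,0],[0,0,0],[0,0,0],[0,0,0]],"rot":[[0,0,0],[0,0,0],[0,0,0],[0,0,0],[0,0,0],[0,0,0],[0,0,0],[0,0,0]]}' 1;python3 -m creep '{"travel":[[0,0,0],[0,0,0],[0,0,0],[0,0,-2]],"rot":[[0,0,0],[0,0,0],[0,0,0],[0,0,0]]}' 1;
python3 - <<'E'
from m import *
W=world(cap("top"));c=(690,-130)
P=band(W,c,60,25,200);print("mallet z",np.percentile(P[:,2],[50,95]).round(0))
P=P[P[:,0]>0];i=np.argmin(P[:,0]);print(P[i].round(0),P[np.argmin(P[:,1])].round(0),P[np.argmax(P[:,1])].round(0))
E
```

```text
t: 6.82
position: [628.5, -118.8, 68.5]
tool_rot: [[0.002, -1.0, 0.007], [-1.0, -0.002, 0.001], [-0.001, -0.007, -1.0]]
wrist_force: [-0.0, 0.3, -0.3]
width: 1.0
t: 7.48
position: [628.5, -118.8, 68.5]
tool_rot: [[0.002, -1.0, 0.007], [-1.0, -0.002, 0.001], [-0.001, -0.007, -1.0]]
wrist_force: [0.4, -0.3, -0.0]
width: 0.446
t: 7.82
position: [628.1, -118.6, 69.9]
tool_rot: [[0.002, -1.0, 0.006], [-1.0, -0.002, 0.001], [-0.001, -0.006, -1.0]]
wrist_force: [-0.3, -0.1, -1.0]
width: 0.406
mallet z [62. 65.]
[708. -84.  27.] [ 745. -142.   62.] [714. -75.  60.]
```

Gripped: opening 0.406 is about 37 mm. Now lift, check the weight and carry it to tin 36.

```bash
python3 -m creep '{"travel":[[0,0,-4],[0,0,-10],[0,0,-20],[0,0,-35],[0,0,-48],[0,0,-55],[0,0,-55],[0,0,-55]],"rot":[[0,0,0],[0,0,0],[0,0,0],[0,0,0],[0,0,0],[0,0,0],[0,0,0],[0,0,0]]}' 1;
python3 -m creep '{"travel":[[6,10,0],[15,25,0],[28,45,0],[40,65,0],[51,82,0],[58,93,0],[61,98,0],[61,98,0]],"rot":[[0,0,0],[0,0,0],[0,0,0],[0,0,0],[0,0,0],[0,0,0],[0,0,0],[0,0,0]]}' 1;
python3 - <<'E'
from m import *
W=world(cap("top"))
for k,n in enumerate([68,58,48,38]): print("lid",n,ring(band(W,(625,-116),45,26*k+18,26*k+30))) if len(band(W,(625,-116),45,26*k+18,26*k+30)) else 0
f=cap("wrist");cv2.imwrite("pics/w3.png",f["image"]);W=world(f);s=bot.sense();p=s["position"];print(np.round(p,1),s["width"])
P=band(W,p,60,30,56);print("tin?",ring(band(W,(529.5,-180),30,47,54)))
for z in range(70,170,6):
  q=band(W,p,24,z,z+6)
  if len(q): print(z,len(q),np.percentile(q,[2,98],axis=0)[:,:2].round(0).tolist())
E
```

```text
t: 8.53
position: [628.5, -119.0, 126.4]
tool_rot: [[0.002, -1.0, 0.008], [-1.0, -0.002, 0.0], [-0.0, -0.008, -1.0]]
wrist_force: [-0.2, -0.0, -0.3]
width: 0.404
t: 9.2
position: [529.8, -180.5, 125.1]
tool_rot: [[0.001, -1.0, 0.007], [-1.0, -0.001, 0.001], [-0.001, -0.007, -1.0]]
wrist_force: [-0.3, 0.5, -0.5]
width: 0.404
lid 68 (array([ 624.7, -114.9]), 33.5, 90, 25.5)
lid 58 (array([ 624.7, -115.7]), 28.6, 84, 51.4)
lid 48 (array([ 626.1, -116.8]), 23.5, 227, 78.5)
[ 531.  -179.9  125.5] 0.40217903047663767
tin? (array([ 528.9, -181.4]), 18.8, 350, 49.6)
142 30 [[538.0, -201.0], [547.0, -158.0]]
148 341 [[531.0, -201.0], [548.0, -159.0]]
154 704 [[514.0, -200.0], [547.0, -160.0]]
160 2516 [[514.0, -200.0], [545.0, -163.0]]
166 150 [[521.0, -202.0], [541.0, -158.0]]
```

View pics/w3.png

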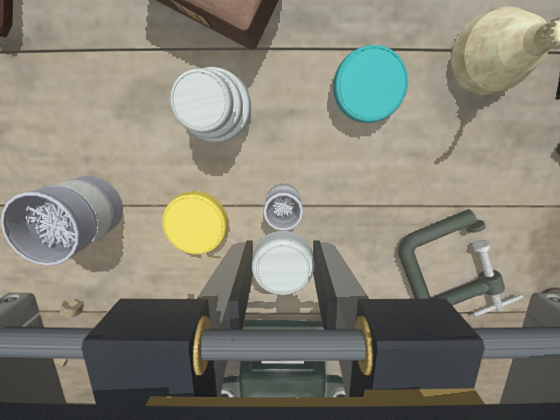

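The lid is held level between the fingers at (283,263), with its top about 36 mm above TCP z. The tin is just ahead at (283,208), and depth puts it at (529,-181). Home is therefore TCP = mouth − 22, and I'll release 3 mm above that.

```bash
python3 -m creep '{"travel":[[0,1,10],[0,1,25],[0,1,45],[0,1,62],[0,1,76],[0,1,86],[0,1,93],[0,1,93]],"rot":[[0,0,0],[0,0,0],[0,0,0],[0,0,0],[0,0,0],[0,0,0],[0,0,0],[0,0,0]]}' 1;python3 -m creep '{"travel":[[0,0,0],[0,0,0],[0,0,0]],"rot":[[0,0,0],[0,0,0],[0,0,0]]}' 1
```

```text
t: 9.97
position: [530.0, -178.9, 30.6]
tool_rot: [[0.003, -1.0, 0.006], [-1.0, -0.003, 0.002], [-0.002, -0.006, -1.0]]
wrist_force: [0.1, -0.2, -1.7]
width: 0.407
t: 10.22
position: [530.7, -179.2, 31.4]
tool_rot: [[0.003, -1.0, 0.007], [-1.0, -0.003, 0.002], [-0.002, -0.007, -1.0]]
wrist_force: [0.8, -0.2, -0.2]
width: 0.403
```

```bash
python3 -m creep '{"travel":[[0,0,0],[0,0,0],[0,0,0],[0,0,0],[0,0,0]],"rot":[[0,0,0],[0,0,0],[0,0,0],[0,0,0],[0,0,0]]}' 0; python3 -m creep '{"travel":[[0,0,-10],[0,0,-30],[0,0,-55],[0,0,-80],[0,0,-95],[0,0,-100],[0,0,-100],[0,0,-100]],"rot":[[0,0,0],[0,0,0],[0,0,0],[0,0,0],[0,0,0],[0,0,0],[0,0,0],[0,0,0]]}' 0; python3 - <<'E'
from m import *
W=world(cap("wrist"));print(ring(band(W,(529,-180.5),30,58,72)),np.percentile(band(W,(529,-180.5),12,40,90)[:,2],[5,50,95]))
print(bot.sense()["position"])
W=np.load("top0.npz")["W"];P=band(W,(690,-130),60,50,80);h=cv2.minAreaRect(P[:,:2].astype(np.float32));print(cv2.boxPoints(h).round(0).tolist())
E
```

```text
t: 10.63
position: [530.8, -179.3, 31.6]
tool_rot: [[0.003, -1.0, 0.008], [-1.0, -0.003, 0.001], [-0.001, -0.008, -1.0]]
wrist_force: [0.2, -0.2, 0.2]
width: 0.741
t: 11.3
position: [529.7, -179.2, 131.2]
tool_rot: [[0.003, -1.0, 0.007], [-1.0, -0.003, 0.002], [-0.002, -0.007, -1.0]]
wrist_force: [0.1, 0.3, -0.4]
width: 0.998
(array([ 529.2, -180.3]), 18.6, 1233, 63.7) [62.81152232 63.84713187 64.92208768]
[ 529.19541156 -178.98605836  130.37617932]
[[637.0, -100.0], [709.0, -191.0], [773.0, -140.0], [702.0, -49.0]]
```

Lid 38 is home: its top is at 63.8 (64 expected) and it is centred. Next is lid 48 at (626,-117.5), with TCP z 42.

```bash
python3 -m creep '{"travel":[[-12,-20,0],[-30,-50,0],[-48,-78,0],[-58,-94,0],[-61,-98,0],[-61,-98,0],[-61,-98,0]],"rot":[[0,0,0],[0,0,0],[0,0,0],[0,0,0],[0,0,0],[0,0,0],[0,0,0]]}' 0; python3 -m creep '{"travel":[[0,0,0],[0,0,15],[0,0,35],[0,0,55],[0,0,72],[0,0,82],[0,0,88],[0,0,88]],"rot":[[0,0,0],[0,0,0],[0,0,0],[0,0,0],[0,0,0],[0,0,0],[0,0,0],[0,0,0]]}' 0
```

```text
t: 11.93
position: [625.8, -117.8, 129.7]
tool_rot: [[0.003, -1.0, 0.003], [-1.0, -0.003, 0.003], [-0.003, -0.003, -1.0]]
wrist_force: [-0.3, -0.1, 0.4]
width: 0.998
t: 12.6
position: [624.7, -117.7, 40.5]
tool_rot: [[0.002, -1.0, 0.001], [-1.0, -0.002, 0.004], [-0.004, -0.001, -1.0]]
wrist_force: [0.7, 0.4, 0.2]
width: 0.999
```

```bash
python3 -m creep '{"travel":[[0,-1,-1],[0,-1,-1],[0,-1,-1],[0,-1,-1],[0,-1,-1],[0,-1,-1],[0,-1,-1],[0,-1,-1]],"rot":[[0,0,0],[0,0,0],[0,0,0],[0,0,0],[0,0,0],[0,0,0],[0,0,0],[0,0,0]]}' 1;python3 -m creep '{"travel":[[0,0,0],[0,0,0],[0,0,0],[0,0,-2]],"rot":[[0,0,0],[0,0,0],[0,0,0],[0,0,0]]}' 1; python3 -m creep '{"travel":[[0,0,-4],[0,0,-10],[0,0,-20],[0,0,-35],[0,0,-50],[0,0,-60],[0,0,-62],[0,0,-62]],"rot":[[0,0,0],[0,0,0],[0,0,0],[0,0,0],[0,0,0],[0,0,0],[0,0,0],[0,0,0]]}' 1; python3 -c "
from h import *
s=bot.sense();print(np.round(s['position'],1),s['width'])"
```

```text
t: 13.27
position: [625.8, -117.7, 41.6]
tool_rot: [[0.002, -1.0, 0.001], [-1.0, -0.002, 0.004], [-0.004, -0.001, -1.0]]
wrist_force: [-0.3, -0.2, -0.1]
width: 0.511
t: 13.6
position: [625.4, -117.5, 43.1]
tool_rot: [[0.002, -1.0, -0.0], [-1.0, -0.002, 0.004], [-0.004, 0.0, -1.0]]
wrist_force: [-0.1, -0.4, -0.3]
width: 0.513
t: 14.27
position: [626.2, -118.1, 106.6]
tool_rot: [[0.002, -1.0, 0.002], [-1.0, -0.002, 0.003], [-0.003, -0.002, -1.0]]
wrist_force: [0.3, 0.1, -0.9]
width: 0.512
[ 626.2 -118.1  106.6] 0.5122165812112304
```

```bash
python3 -m creep '{"travel":[[-10,-1,0],[-28,-3,0],[-52,-6,0],[-80,-9,0],[-108,-12,0],[-136,-15,0],[-164,-18,0],[-192,-21,0]],"rot":[[0,0,0],[0,0,0],[0,0,0],[0,0,0],[0,0,0],[0,0,0],[0,0,0],[0,0,0]]}' 1; python3 -c "
from h import *
s=bot.sense();print(np.round(s['position'],1),s['width'])"
```

```text
t: 14.93
position: [645.7, 76.2, 105.9]
tool_rot: [[0.002, -1.0, -0.0], [-1.0, -0.002, 0.004], [-0.004, 0.0, -1.0]]
wrist_force: [-0.0, 0.4, -0.4]
width: 0.514
[645.7  76.2 105.9] 0.5136073378156549
```

```bash
python3 -m creep '{"travel":[[-25,-3,0],[-45,-5,0],[-62,-7,0],[-73,-8,0],[-79,-9,0],[-79,-9,0],[-79,-9,0],[-79,-9,0]],"rot":[[0,0,0],[0,0,0],[0,0,0],[0,0,0],[0,0,0],[0,0,0],[0,0,0],[0,0,0]]}' 1; cat > chk.py <<'E'
from m import *
import sys
x,y,h,r=map(float,sys.argv[1:5])
f=cap("wrist");cv2.imwrite("pics/chk.png",f["image"]);W=world(f);s=bot.sense();p=np.array(s["position"]);print("tcp",p.round(1),round(s["width"],3))
P=band(W,(x,y),r+8,h-3,h+4)
if len(P)>10: print("tin",ring(P),"fit",fit(P,r-1).round(1))
P=band(W,p,r+4,p[2]+31,p[2]+42)
P=P[np.abs(P[:,1]-p[1])<r]
if len(P)>10: print("lid",ring(P))
E
python3 chk.py 655 155 60 23
```

```text
t: 15.6
position: [654.5, 154.2, 106.0]
tool_rot: [[0.001, -1.0, -0.0], [-1.0, -0.001, 0.003], [-0.003, 0.0, -1.0]]
wrist_force: [0.5, 0.5, -1.2]
width: 0.51
tcp [654.6 154.1 106.1] 0.514
tin (array([654.4, 153.6]), 23.7, 343, 59.6) fit [654.6 153.7]
lid (array([655.4, 154.2]), 24.7, 4733, 142.2)
```

```bash
python3 -m creep '{"travel":[[0,1,8],[0,1,20],[0,1,35],[0,1,48],[0,1,58],[0,1,65],[0,1,65],[0,1,65]],"rot":[[0,0,0],[0,0,0],[0,0,0],[0,0,0],[0,0,0],[0,0,0],[0,0,0],[0,0,0]]}' 1;python3 -m creep '{"travel":[[0,0,0],[0,0,0]],"rot":[[0,0,0],[0,0,0]]}' 1
```

```text
t: 16.32
position: [653.5, 154.3, 40.8]
tool_rot: [[0.001, -1.0, -0.001], [-1.0, -0.001, 0.003], [-0.003, 0.001, -1.0]]
wrist_force: [0.3, 0.1, -0.0]
width: 0.512
t: 16.48
position: [654.1, 154.3, 41.7]
tool_rot: [[0.001, -1.0, 0.0], [-1.0, -0.001, 0.003], [-0.003, -0.0, -1.0]]
wrist_force: [-0.2, 0.1, -0.5]
width: 0.513
```

```bash
python3 -m creep '{"travel":[[0,0,0],[0,0,0],[0,0,0],[0,0,0],[0,0,0]],"rot":[[0,0,0],[0,0,0],[0,0,0],[0,0,0],[0,0,0]]}' 0|head -2; python3 -m creep '{"travel":[[0,0,-10],[0,0,-25],[0,0,-45],[0,0,-60],[0,0,-70],[0,0,-75],[0,0,-75]],"rot":[[0,0,0],[0,0,0],[0,0,0],[0,0,0],[0,0,0],[0,0,0],[0,0,0]]}' 0|head -2; python3 - <<'E'
from m import *
W=world(cap("wrist"));print(ring(band(W,(654.5,154),35,68,82)),np.percentile(band(W,(654.5,154),17,40,90)[:,2],[5,50,95]))
W=world(cap("top"))
for k,n in enumerate([68,58]): print("lid",n,ring(band(W,(625,-116),45,26*k+18,26*k+30)))
print(bot.sense()["position"])
E
```

```text
t: 16.9
position: [654.1, 154.3, 41.8]
t: 17.48
position: [655.2, 154.2, 119.1]
(array([653.9, 153.2]), 23.5, 2314, 73.8) [72.89658866 73.92226152 74.95539332]
lid 68 (array([ 625.3, -115.6]), 33.5, 90, 25.1)
lid 58 (array([ 625.2, -115.9]), 28.4, 306, 51.6)
[653.71076455 154.06598747 116.40515503]
```

Lid 48 is home: top at 73.9 (74 expected). Next is lid 58, with TCP z 16.

```bash
python3 -m creep '{"travel":[[15,2,0],[45,5,0],[80,9,0],[115,12,0],[150,16,0],[185,20,0],[215,23,0],[240,26,0]],"rot":[[0,0,0],[0,0,0],[0,0,0],[0,0,0],[0,0,0],[0,0,0],[0,0,0],[0,0,0]]}' 0|head -2; python3 -c "
from h import *
s=bot.sense();print(np.round(s['position'],1),s['width'])"
```

```text
t: 18.25
position: [626.2, -89.2, 114.3]
[626.2 -89.2 114.3] 0.9967152094117592
```

```bash
python3 -m creep '{"travel":[[15,1,0],[24,1,0],[27,1,0],[27,1,0],[27,1,0]],"rot":[[0,0,0],[0,0,0],[0,0,0],[0,0,0],[0,0,0]]}' 0|head -2; python3 -c "
from m import *
s=bot.sense();print(np.round(s['position'],1),s['width'])
W=world(cap('wrist'))
for k,n in enumerate([68,58]): print('lid',n,ring(band(W,(625,-116),45,26*k+18,26*k+30)))"
```

```text
t: 18.67
position: [625.1, -115.3, 113.9]
[ 625.1 -115.3  113.9] 1.0015410364700765
lid 68 (array([ 624.5, -116.6]), 33.4, 709, 25.3)
lid 58 (array([ 624.5, -117.3]), 28.5, 3036, 51.7)
```

```bash
python3 -m creep '{"travel":[[1,0,15],[1,0,35],[1,0,58],[1,0,78],[1,0,90],[1,0,97],[1,0,98],[1,0,98]],"rot":[[0,0,0],[0,0,0],[0,0,0],[0,0,0],[0,0,0],[0,0,0],[0,0,0],[0,0,0]]}' 0;python3 -m creep '{"travel":[[0,0,0],[0,0,0],[0,0,0],[0,0,0],[0,0,0],[0,0,0],[0,0,0],[0,0,0]],"rot":[[0,0,0],[0,0,0],[0,0,0],[0,0,0],[0,0,0],[0,0,0],[0,0,0],[0,0,0]]}' 1
```

```text
t: 19.38
position: [625.4, -115.4, 16.5]
tool_rot: [[0.001, -1.0, -0.002], [-1.0, -0.001, 0.004], [-0.004, 0.002, -1.0]]
wrist_force: [0.2, -0.2, -0.3]
width: 0.997
t: 20.05
position: [625.6, -115.6, 16.8]
tool_rot: [[0.001, -1.0, -0.002], [-1.0, -0.001, 0.003], [-0.003, 0.002, -1.0]]
wrist_force: [0.1, -0.8, 2.3]
width: 0.625
```

```bash
python3 -m creep '{"travel":[[0,0,-4],[0,0,-10],[0,0,-22],[0,0,-40],[0,0,-60],[0,0,-80],[0,0,-93],[0,0,-96]],"rot":[[0,0,0],[0,0,0],[0,0,0],[0,0,0],[0,0,0],[0,0,0],[0,0,0],[0,0,0]]}' 1;python3 -m creep '{"travel":[[-10,4,0],[-28,11,0],[-52,20,0],[-82,32,0],[-112,43,0],[-145,56,0],[-178,69,0],[-210,81,0]],"rot":[[0,0,0],[0,0,0],[0,0,0],[0,0,0],[0,0,0],[0,0,0],[0,0,0],[0,0,0]]}' 1;  python3 -c "
from h import *
s=bot.sense();print(np.round(s['position'],1),s['width'])"
```

```text
t: 20.72
position: [627.9, -116.6, 116.9]
tool_rot: [[0.001, -1.0, 0.004], [-1.0, -0.001, 0.001], [-0.001, -0.004, -1.0]]
wrist_force: [0.6, -0.6, -0.0]
width: 0.62
t: 21.38
position: [544.1, 95.4, 115.4]
tool_rot: [[0.001, -1.0, 0.001], [-1.0, -0.001, 0.002], [-0.002, -0.001, -1.0]]
wrist_force: [0.2, 0.5, -0.7]
width: 0.625
[544.1  95.4 115.4] 0.6249608643275409
```

```bash
python3 -m creep '{"travel":[[-30,12,0],[-58,23,0],[-84,34,0],[-106,43,0],[-123,49,0],[-133,53,0],[-136,54,0],[-136,54,0]],"rot":[[0,0,0],[0,0,0],[0,0,0],[0,0,0],[0,0,0],[0,0,0],[0,0,0],[0,0,0]]}' 1|head -2; python3 -m creep '{"travel":[[0,0,0],[0,0,0]],"rot":[[0,0,0],[0,0,0]]}' -|head -2;python3 chk.py 489.7 231.5 70 28
```

```text
t: 22.05
position: [489.2, 231.7, 114.9]
t: 22.22
position: [489.3, 230.8, 114.5]
tcp [489.4 230.8 114.7] 0.624
tin (array([489.8, 230.5]), 28.4, 379, 69.6) fit [489.2 230.6]
lid (array([488.6, 231.3]), 29.5, 6760, 149.6)
```

```bash
python3 -m creep '{"travel":[[0,0,8],[0,0,20],[0,0,35],[0,0,47],[0,0,56],[0,0,62],[0,0,62],[0,0,62]],"rot":[[0,0,0],[0,0,0],[0,0,0],[0,0,0],[0,0,0],[0,0,0],[0,0,0],[0,0,0]]}' 1;python3 -m creep '{"travel":[[0,0,0],[0,0,0]],"rot":[[0,0,0],[0,0,0]]}' 1
```

```text
t: 22.93
position: [489.4, 230.8, 52.5]
tool_rot: [[0.001, -1.0, -0.0], [-1.0, -0.001, 0.001], [-0.001, 0.0, -1.0]]
wrist_force: [-1.0, 0.1, -0.5]
width: 0.623
t: 23.1
position: [490.1, 231.0, 53.3]
tool_rot: [[0.001, -1.0, 0.001], [-1.0, -0.001, 0.001], [-0.001, -0.001, -1.0]]
wrist_force: [0.8, 0.3, -1.0]
width: 0.625
```

```bash
python3 -m creep '{"travel":[[0,0,1],[0,0,1],[0,0,1],[0,0,1],[0,0,1]],"rot":[[0,0,0],[0,0,0],[0,0,0],[0,0,0],[0,0,0]]}' 0|head -2; python3 -m creep '{"travel":[[0,0,-10],[0,0,-25],[0,0,-45],[0,0,-57],[0,0,-62],[0,0,-65],[0,0,-65]],"rot":[[0,0,0],[0,0,0],[0,0,0],[0,0,0],[0,0,0],[0,0,0],[0,0,0]]}' 0|head -2; python3 - <<'E'
from m import *
W=world(cap("wrist"));print(ring(band(W,(489.5,230.5),40,78,92)),np.percentile(band(W,(489.5,230.5),20,40,100)[:,2],[5,50,95]))
W=world(cap("top"))
print("lid",68,ring(band(W,(625,-116),45,18,30)))
print(bot.sense()["position"])
E
```

```text
t: 23.52
position: [490.2, 231.0, 52.4]
t: 24.1
position: [490.3, 230.9, 117.8]
(array([489.3, 230.1]), 28.5, 3686, 83.8) [82.82728198 83.92940623 84.93098471]
lid 68 (array([ 624.7, -115.4]), 33.6, 403, 26.1)
[489.4426133  230.75420254 116.53839288]
```

Lid 58 is home: top at 83.9 (84 expected). Before going low for lid 68, I'll check the gripper body's clearance over the mallet.

```bash
python3 -m creep '{"travel":[[25,-10,0],[60,-24,0],[98,-38,0],[136,-53,0],[174,-68,0],[212,-83,0],[250,-97,0],[288,-112,0]],"rot":[[0,0,0],[0,0,0],[0,0,0],[0,0,0],[0,0,0],[0,0,0],[0,0,0],[0,0,0]]}' 0|head -2;python3 - <<'E'
from m import *
W=np.load("top0.npz")["W"];P=band(W,(700,-125),75,45,75);P=P[P[:,0]>650]
hull=cv2.convexHull(P[:,:2].astype(np.float32)).reshape(-1,2);print(cv2.approxPolyDP(hull.reshape(-1,1,2),5,True).reshape(-1,2).round(0).tolist(),np.percentile(P[:,2],[50,99]))
s=bot.sense();p=np.array(s["position"]);print(p.round(1))
# gripper body underside from scene camera
W=world(cap("scene"));Q=W.reshape(-1,3);Q=Q[np.isfinite(Q[:,0])]
Q=Q[(np.abs(Q[:,0]-p[0])<60)&(np.abs(Q[:,1]-p[1])<110)&(Q[:,2]>p[2]+10)&(Q[:,2]<p[2]+200)]
for z in range(10,160,10):
    q=Q[(Q[:,2]-p[2]>=z)&(Q[:,2]-p[2]<z+10)]
    if len(q): print(z,len(q),(q[:,:2]-p[:2]).min(0).round(0),(q[:,:2]-p[:2]).max(0).round(0))
E
```

```text
t: 24.87
position: [601.3, -58.9, 114.9]
[[768.0, -141.0], [773.0, -111.0], [767.0, -92.0], [750.0, -69.0], [726.0, -56.0], [650.0, -107.0], [684.0, -157.0], [733.0, -183.0]] [62.08869749 67.05316884]
[601.3 -58.9 114.9]
10 4 [ -8. -57.] [ 11. -48.]
20 37 [-11. -57.] [11. 59.]
30 35 [-11. -55.] [10. 62.]
40 55 [-12. -62.] [10. 64.]
50 44 [-12. -58.] [11. 63.]
60 48 [-12. -59.] [11. 65.]
70 44 [-12. -63.] [13. 66.]
80 28 [-13. -66.] [10. 67.]
90 9 [-11. -64.] [  7. -47.]
100 21 [-30. -82.] [33. 87.]
110 108 [-32. -80.] [31. 88.]
120 171 [-33. -81.] [30. 89.]
130 134 [-33. -93.] [32. 94.]
140 326 [-32. -97.] [32. 96.]
150 267 [-31. -93.] [29. 97.]
```

The body starts about 100 mm above TCP z, so it stays near z 90, clear of the 62–67 mm mallet.

```bash
python3 -m creep '{"travel":[[25,-10,0],[45,-18,0],[54,-23,0],[57,-24,0],[57,-24,0],[57,-24,0]],"rot":[[0,0,0],[0,0,0],[0,0,0],[0,0,0],[0,0,0],[0,0,0]]}' 0|head -2; python3 -c "
from m import *
s=bot.sense();print(np.round(s['position'],1),s['width'])
W=world(cap('wrist'))
print('lid',ring(band(W,(625,-116),45,18,30)))"
```

```text
t: 25.42
position: [627.0, -122.0, 115.0]
[ 627. -122.  115.] 1.0011731733847422
lid (array([ 624.5, -116.6]), 33.4, 3492, 25.8)
```

```bash
python3 -m creep '{"travel":[[-5,2,12],[-5,2,30],[-5,2,50],[-5,2,65],[-5,2,75],[-5,2,75],[-5,2,75],[-5,2,75]],"rot":[[0,0,0],[0,0,0],[0,0,0],[0,0,0],[0,0,0],[0,0,0],[0,0,0],[0,0,0]]}' 0
```

```text
t: 26.13
position: [625.8, -116.9, 41.2]
tool_rot: [[-0.002, -1.0, 0.001], [-1.0, 0.002, -0.003], [0.003, -0.001, -1.0]]
wrist_force: [0.2, 0.3, 0.0]
width: 1.002
```

```bash
python3 tips.py
```

```text
[ 625.8 -116.9   41.2] 1.002
wrist - 2252 low [23.7 24.8] x,y rng [[613.0, -174.0], [639.0, -114.0]]
wrist + 2287 low [24.1 24.8] x,y rng [[613.0, -120.0], [639.0, -62.0]]
scene - 101 low [20.1 21.7] x,y rng [[612.0, -175.0], [637.0, -114.0]]
scene + 124 low [12.7 15. ] x,y rng [[613.0, -119.0], [638.0, -56.0]]
```

```bash
python3 -m creep '{"travel":[[0,0,10],[0,0,22],[0,0,34],[0,0,43],[0,0,48],[0,0,50],[0,0,50],[0,0,50]],"rot":[[0,0,0],[0,0,0],[0,0,0],[0,0,0],[0,0,0],[0,0,0],[0,0,0],[0,0,0]]}' 0;python3 -m creep '{"travel":[[0,0,0],[0,0,0],[0,0,0],[0,0,0],[0,0,0],[0,0,0],[0,0,0],[0,0,0]],"rot":[[0,0,0],[0,0,0],[0,0,0],[0,0,0],[0,0,0],[0,0,0],[0,0,0],[0,0,0]]}' 1
```

```text
t: 26.9
position: [626.5, -117.5, -8.2]
tool_rot: [[-0.003, -1.0, 0.003], [-1.0, 0.003, -0.004], [0.004, -0.003, -1.0]]
wrist_force: [-0.0, 0.0, 0.5]
width: 0.997
t: 27.57
position: [626.8, -117.5, -7.7]
tool_rot: [[-0.003, -1.0, 0.003], [-1.0, 0.003, -0.004], [0.004, -0.003, -1.0]]
wrist_force: [-0.1, 1.4, 3.8]
width: 0.732
```

```bash
python3 -m creep '{"travel":[[0,0,-4],[0,0,-12],[0,0,-28],[0,0,-48],[0,0,-70],[0,0,-92],[0,0,-110],[0,0,-118]],"rot":[[0,0,0],[0,0,0],[0,0,0],[0,0,0],[0,0,0],[0,0,0],[0,0,0],[0,0,0]]}' 1;python3 -m creep '{"travel":[[-10,7,0],[-28,20,0],[-52,37,0],[-78,55,0],[-104,73,0],[-126,88,0],[-140,98,0],[-146,102,0]],"rot":[[0,0,0],[0,0,0],[0,0,0],[0,0,0],[0,0,0],[0,0,0],[0,0,0],[0,0,0]]}' 1;python3 -m creep '{"travel":[[0,0,0],[0,0,0]],"rot":[[0,0,0],[0,0,0]]}' -|head -2;python3 chk.py 522.4 29.5 80 33
```

```text
t: 28.23
position: [628.0, -117.8, 113.9]
tool_rot: [[-0.003, -1.0, 0.008], [-1.0, 0.002, -0.006], [0.006, -0.008, -1.0]]
wrist_force: [0.3, 0.2, -0.5]
width: 0.726
t: 28.9
position: [523.2, 31.0, 110.6]
tool_rot: [[-0.0, -1.0, 0.004], [-1.0, 0.0, -0.005], [0.005, -0.004, -1.0]]
wrist_force: [0.1, -0.3, -0.0]
width: 0.732
t: 29.07
position: [522.3, 31.3, 109.7]
tcp [523.   30.7 110. ] 0.733
tin (array([526.1,  27.6]), 32.9, 449, 79.7) fit [522.  28.]
lid (array([519.9,  30.5]), 33.3, 8877, 143.3)
```

```bash
python3 -m creep '{"travel":[[2,-2,8],[2,-2,18],[2,-2,28],[2,-2,38],[2,-2,44],[2,-2,46],[2,-2,46],[2,-2,46]],"rot":[[0,0,0],[0,0,0],[0,0,0],[0,0,0],[0,0,0],[0,0,0],[0,0,0],[0,0,0]]}' 1;python3 -m creep '{"travel":[[0,0,0],[0,0,0]],"rot":[[0,0,0],[0,0,0]]}' 1
```

```text
t: 29.78
position: [525.3, 28.5, 64.1]
tool_rot: [[-0.0, -1.0, 0.003], [-1.0, 0.0, -0.005], [0.005, -0.003, -1.0]]
wrist_force: [0.5, -0.9, -0.5]
width: 0.731
t: 29.95
position: [525.9, 28.4, 64.8]
tool_rot: [[-0.0, -1.0, 0.005], [-1.0, 0.0, -0.005], [0.005, -0.005, -1.0]]
wrist_force: [0.5, -0.1, -0.4]
width: 0.732
```

```bash
python3 -m creep '{"travel":[[0,1,1],[0,1,1],[0,1,1],[0,1,1],[0,1,1]],"rot":[[0,0,0],[0,0,0],[0,0,0],[0,0,0],[0,0,0]]}' 0; python3 -m creep '{"travel":[[0,0,-10],[0,0,-25],[0,0,-50],[0,0,-80],[0,0,-110],[0,0,-125],[0,0,-130],[0,0,-130]],"rot":[[0,0,0],[0,0,0],[0,0,0],[0,0,0],[0,0,0],[0,0,0],[0,0,0],[0,0,0]]}' 0|head -2; python3 - <<'E'
from m import *
W=world(cap("wrist"));c=(522,28.5);print(ring(band(W,c,45,85,102)),np.percentile(band(W,c,24,40,130)[:,2],[5,50,95]))
E
```

```text
t: 30.37
position: [525.0, 28.4, 63.9]
tool_rot: [[-0.0, -1.0, 0.005], [-1.0, 0.0, -0.005], [0.005, -0.005, -1.0]]
wrist_force: [0.3, -0.1, -1.1]
width: 1.003
t: 31.03
position: [525.5, 28.9, 196.0]
(array([522.7,  27.6]), 33.4, 3229, 93.8) [92.7801531  93.91231416 95.06800639]
```

All four lids read as home. I'll move the arm clear and do a final check with the top camera.

```bash
python3 -m creep '{"travel":[[30,15,0],[65,30,0],[100,45,0],[135,60,0],[170,75,0],[205,85,0],[240,90,0],[260,90,0]],"rot":[[0,0,0],[0,0,0],[0,0,0],[0,0,0],[0,0,0],[0,0,0],[0,0,0],[0,0,0]]}' 0|head -2;python3 -m creep '{"travel":[[0,0,0],[0,0,0],[0,0,0]],"rot":[[0,0,0],[0,0,0],[0,0,0]]}' -; python3 - <<'E'
from m import *
a=cap("top");b=cap("scene");W=world(a);W0=np.load("top0.npz")["W"]
for n,c,h,r in [("36",(529.5,-180),50,19),("46",(654.9,154.5),60,24),("56",(489.7,231),70,29),("66",(522.4,28.9),80,34)]:
    P=band(W,c,r-3,h-10,h+40)
    A=np.c_[P[:,:2],np.ones(len(P))];g=np.linalg.lstsq(A,P[:,2],rcond=None)[0]
    print(n,"lid",ring(band(W,c,r+8,h+9,h+20)),"median top-h-14:",round(np.median(P[:,2])-h-14,1),"tilt",np.hypot(g[0],g[1]).round(3))
print("oil",ring(band(W,(670,-366),60,30,300)),ring(band(W0,(670,-366),60,30,300)))
print("hammer",[np.nanmean(band(w,(498,427),160,10,60),0).round(1).tolist() for w in (W0,W)])
cv2.imwrite("pics/end.png",np.hstack([cv2.resize(a["image"][140:280,120:400],(500,250)),cv2.resize(b["image"][120:320,180:380],(250,250))]))
E
```

```text
t: 31.75
position: [432.0, -233.2, 192.9]
t: 32.0
position: [431.4, -231.8, 191.3]
tool_rot: [[-0.003, -1.0, 0.0], [-1.0, 0.003, -0.001], [0.001, -0.0, -1.0]]
wrist_force: [0.3, -0.5, 0.1]
width: 1.001
36 lid (array([ 530. , -178.9]), 18.5, 138, 64.1) median top-h-14: 0.1 tilt 0.009
46 lid (array([654.4, 154.4]), 23.3, 219, 74.0) median top-h-14: 0.1 tilt 0.025
56 lid (array([489.9, 230.5]), 28.5, 328, 83.7) median top-h-14: -0.3 tilt 0.003
66 lid (array([523.3,  28.7]), 33.2, 470, 94.3) median top-h-14: 0.3 tilt 0.008
oil (array([ 673.9, -376.1]), 32.1, 398, 50.6) (array([ 674.2, -376.5]), 32.3, 395, 50.4)
hammer [[502.8, 420.5, 20.1], [503.2, 420.1, 20.2]]
```

View pics/end.png

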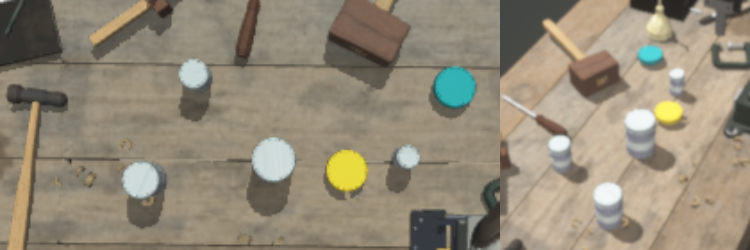

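The final picture shows the four tins closed by pale lids at (407,157), (194,75), (141,180) and (273,160). The yellow lid, turquoise lid, hammer and oil can have not moved, and the arm is clear. I'm handing in.

```bash
python3 -c "
from station import bot
print(bot.sign_off())"
```

```text
the job is handed in; nothing more can be done
None
```

I took the stack apart from the top down and put each lid on its own tin. The job was handed in at about 32 s of robot time; no verdict was reported.

- **Lids:** In the last top-camera depth check, every lid top was within 0.3 mm of its home height. All were centred within about 1–2 mm, and the measured tilt was 0.025 rad or less.
- **Tins and bystanders:** The tins stand where they were. The oil can and hammer are within 0.5 mm of their first readings, which is at the noise level. The turquoise and yellow lids were not touched.
- **One thing disagreed:** The fingertips stood about 20 mm behind the reported TCP, not 11 mm ahead of it as the description says. Because of that, my first grasp closed on air above the stack. It moved nothing, and I used the camera-measured offset for every later grasp.

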